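Rebuild the spice tower on the rooftop bench

TASK

Put the washed spice tower back together on its round wooden base, one piece at a time: first the yellow pot into the base, then the green pot on it, then the red pot, and last the steel lid, each fully seated in the one below. Leave the salt shaker and the pickle jar standing where they are, and the steel plate and the spatula where they lie.

Things in the scene. Friction and masses are not known exactly. Their poses are not given: they have to be found in the camera images.
- yellow_pot_center (a point): yellow enamelled open round pot, upright, 62 mm wide, 52 mm high: a tapered steel foot (8 mm high, 42 mm wide at its bottom, 51 at its top) under a straight wall 44 mm high, 3 mm thick. The mouth, 56 mm wide, takes the foot of the next piece until that one's wall rests on the rim. About 90 g. Point: the centre, 26 mm above the underside of the foot, 26 mm below the rim; z up
- green_pot_center (a point): green enamelled open round pot, upright, 62 mm wide, 52 mm high: a tapered steel foot (8 mm high, 42 mm wide at its bottom, 51 at its top) under a straight wall 44 mm high, 3 mm thick. The mouth, 56 mm wide, takes the foot of the next piece until that one's wall rests on the rim. About 90 g. Point: the centre, 26 mm above the underside of the foot, 26 mm below the rim; z up
- red_pot_center (a point): red enamelled open round pot, upright, 62 mm wide, 52 mm high: a tapered steel foot (8 mm high, 42 mm wide at its bottom, 51 at its top) under a straight wall 44 mm high, 3 mm thick. The mouth, 56 mm wide, takes the foot of the next piece until that one's wall rests on the rim. About 90 g. Point: the centre, 26 mm above the underside of the foot, 26 mm below the rim; z up
- lid_knob (a point): steel lid: a disc 62 mm wide, 6 mm thick, with a tapered foot below like the pots' (8 mm high, 42 to 51 mm wide) and an upright black cylindrical knob on top, 22 mm wide, 28 mm high. In all 42 mm high, 80 g. Point: the middle of the knob on the axis, 14 mm below its top, 14 mm above the disc's top, 28 mm above the foot's underside; z up. Grip the knob with the fingertips above the disc
- base_seat (a point): round wooden base, fixed to the bench, 90 mm wide, 14 mm high, with a round recess in its top 56 mm wide, 9 mm deep for a pot's foot. Point: the recess's centre at the level of the base's top face, 14 mm above the bench; z up. In the finished tower the pots' points stand 18 (yellow), 62 (green) and 106 mm (red) above it, the lid's point 152 mm, the knob's top 166 mm
- shaker_center (a point): glass salt shaker with a steel cap, standing, 44 mm wide, 85 mm high: a bystander. The point is its centre, half-way up; z points up
- jar_center (a point): closed amber pickle jar with a blue lid, standing, 62 mm wide, 85 mm high: a bystander. The point is its centre, half-way up; z points up
- steel_plate: round stainless steel plate lying on the bench, 190 mm wide, 18 mm high: a bystander. Origin at the centre of its underside; z points up
- spatula: wooden spatula lying on the bench along its own x axis, 260 mm long: a bystander. Origin on its underside near the middle; z points up
There are look-alikes about, which are no part of the job. Of the things that look like the part that bears green_pot_center, the middle-sized one is meant.

How it is judged:
By the outcome, as a careful person would: the job done as asked, in the order asked, and still so for the second after the job is handed in, with the robot touching nothing.
It also fails if it takes over 115 s, if anything falls off the work surface, if the arm or the gripper's body presses on something with over 40 N, if the wrist force passes 120 N, or if a joint passes its speed limit or range.

ROBOT

A 6-joint arm with a two-finger parallel gripper is mounted at the origin on the work surface. World frame = base frame: x ahead of the robot, y to its left, z up, the work surface at z = 0. Lengths are in m, angles in rad, forces in N, time in s.
With the tool pointing down it reaches from about 0.275 to 0.875 m from the base axis. Payload 12.5 kg.
Tool frame: the origin (TCP) lies midway between the tips of the shut fingers; the grasp point (between the pads) lies 19 mm behind it; z points along the fingers, y is the line along which they close (so a half turn about z gives the same grasp; the last joint's range is limited). The gripper opens to 85 mm and grips with 20 to 120 N. Pads are 22 mm wide; open, the fingers measure 114 mm over their backs; the gripper's body (76 mm by 85 mm) begins 54 mm behind the grasp point. The pads swing forward as they close: fully open they stand 13 mm farther back than shut.
Start: joints at [-1.365, 0.351, 1.652, -0, 1.139, -0.085], TCP at [0.158, -0.527, 0.231] pointing down, gripper open.
Joint ranges: [-2.75, 2.75], [-0.79, 2.1], [0.01, 2.65], [-1.57, 4.71], [0.07, 3.14], [-2.87, 2.87]. Speed limits (rad/s): [2.22, 2.22, 2.79, 3.14, 3.14, 3.14].

INTERFACE

Orientations are given as a unit quaternion [x, y, z, w].
In Python, from workcell import read_state, camera, job_done gives the robot as it stands. The module is installed in compiled form; this text tells all that it offers.
- The arm moves only by the tool servo_tool, never from a script. Its arguments are lists of equal length, an entry for each row: "fingers": the opening in per cent of the stroke, from 0 (shut) to 100 (fully open); "travel": the shift along the tool's x, y, z in m, a list of three; "twist": the turn, a rotation vector about the tool's x, y, z in degrees, a list of three. A call has 1 to 20 rows; each row is the pose to reach, as a shift and turn from the pose commanded when the call began, along the tool's axes at that moment; what a row does not reach only later rows make up. A row lasts 1/12 s, in which the tool goes at most 41.7 mm and 7.16 degrees, less where a joint would pass 70% of its speed; a pose out of reach is approached as far as the arm can. A call with a gripper value outside its range is refused whole. The fingers move at their own pace and stop on an object; "grip_force" is the grip in N (left out, the last holds). Time passes only in rows, so rows that repeat a pose let the fingers close. It gives the time, the measured TCP pose, the force, the opening and the grip force at its end, in the units of the state.
- read_state(): the state, without advancing time (a new reading comes with each control period).
- camera(name): name is "scene" or "side" or "wrist"; returns a dict with "color" (384x512x3 uint8, blue, green, red), "fx", "fy", "cx", "cy" (pixels), "dist" ([k1, k2, p1, p2, k3] as OpenCV has them; the pictures are not rectified), "rvec" (rotation vector, rad) and "tvec" (3), from world to camera coordinates, as OpenCV has them; the wrist camera has in their place "T_tool_cam" (4x4, takes a point from camera to tool coordinates, whose origin is the TCP and whose axes are the flange's). Camera axes: x right, y down, z forward; pixel columns grow to the right and rows downward; lengths in m; the calibration is good to about 2 mm. A picture is of the moment at which its call begins: read the wrist's pose just before it. There is no depth.
- job_done(): hands the job in; it is judged then, once.
The state is a dict: "time": time; "joints": joint angles; "joint_vel": joint speeds; "effort": joint torques, N m; "tool_pos": TCP position; "tool_rot": TCP orientation; "wrist_force": force on the tool from outside, world axes, zero at the start; "wrist_torque": the same for the moment, N m; "finger_gap": finger opening in m; "finger_force": force on a finger pad.
Only numpy, scipy, OpenCV 4.12 (cv2) and the standard library are available. Lean on these libraries where they do the work, as an engineer would, in place of code of your own. Each camera call takes 0.05 s, during which the arm holds its last target. There are 200 camera calls.

## Working session

There is one attempt and no reset: what is moved stays moved. The work goes in short steps, Python scripts to look and compute and a tool call to move; the robot and the scene stay as the last step left them, time stands still between calls to the robot, and variables do not carry over. Pictures are saved under pics/ and viewed, at most 14 in all, crops included, and the job is handed in when it is done.

Besides the shell and the picture viewer there is one more tool, called after "Request:" as name(argument=value, ...) on one line, values as JSON. servo_tool: Moves the arm, as the interface text tells. Its arguments: {"type":"object","properties":{"fingers":{"type":"array","items":{"type":"number"}},"travel":{"type":"array","items":{"type":"array","items":{"type":"number"}}},"twist":{"type":"array","items":{"type":"array","items":{"type":"number"}}},"grip_force":{"type":"number"}},"required":["fingers","travel","twist"]}

```bash
mkdir -p pics
cat > h.py <<'E'
import numpy as np, cv2
from scipy.spatial.transform import Rotation as R
from workcell import read_state, camera, job_done
def snap(name, fn=None):
    s=read_state(); c=camera(name)
    if "rvec" in c:
        Rc=cv2.Rodrigues(np.array(c["rvec"],float))[0]; t=np.array(c["tvec"],float).ravel()
        c["Rw"]=Rc.T; c["o"]=-Rc.T@t
    else:
        T=np.array(c["T_tool_cam"]); Rt=R.from_quat(s["tool_rot"]).as_matrix()
        c["Rw"]=Rt@T[:3,:3]; c["o"]=Rt@T[:3,3]+np.array(s["tool_pos"])
    c["K"]=np.array([[c["fx"],0,c["cx"]],[0,c["fy"],c["cy"]],[0,0,1.]])
    if fn: cv2.imwrite(fn,c["color"])
    return c
def ray(c,uv):
    p=cv2.undistortPoints(np.array(uv,float).reshape(-1,1,2),c["K"],np.array(c["dist"],float)).reshape(-1,2)
    return np.c_[p,np.ones(len(p))]@c["Rw"].T
def onz(c,uv,z):
    d=ray(c,uv); return c["o"]+d*((z-c["o"][2])/d[:,2])[:,None]
def proj(c,P):
    Rc=c["Rw"].T; return cv2.projectPoints(np.array(P,float).reshape(-1,3),cv2.Rodrigues(Rc)[0],-Rc@c["o"],c["K"],np.array(c["dist"],float))[0].reshape(-1,2)
E
python3 - <<'E'
from h import *
s=read_state(); print(s)
ims=[snap(n)["color"] for n in("scene","side","wrist")]
c=snap("scene"); print(c["o"],c["fx"]); print(snap("side")["o"])
w=snap("wrist");print(w["T_tool_cam"],w["fx"],w["dist"])
cv2.imwrite("pics/scene.png",cv2.resize(ims[0],(800,600)));cv2.imwrite("pics/side.png",cv2.resize(ims[1],(800,600)))
cv2.imwrite("pics/wrist.png",ims[2])
E
```

```text
{'time': 0.0, 'joints': array([-1.36459425e+00,  3.51250841e-01,  1.65240242e+00, -1.67671246e-05,
        1.13913085e+00, -8.45880129e-02]), 'joint_vel': array([-4.67024382e-06, -1.87442245e-04,  1.10026060e-04, -7.15243982e-04,
        1.14666255e-03, -1.38209468e-03]), 'effort': array([-2.72685465e-04, -5.06099975e+01, -2.91407454e+01, -1.46085918e-04,
        4.52150678e-03,  5.20496167e-05]), 'tool_pos': array([ 0.15764939, -0.52657835,  0.23075867]), 'tool_rot': array([ 9.89448063e-01,  1.44886768e-01, -4.38004390e-05, -5.94163169e-04]), 'wrist_force': array([-0.26134223,  0.40787809, -1.05978252]), 'wrist_torque': array([-0.02022923,  0.00223755,  0.02198303]), 'finger_force': 0.0, 'finger_gap': 0.08501136683246248}
[ 1.13462384 -0.14046898  0.94512172] 382.0810407552797
[0.3142064  0.89821726 1.1973518 ]
[[-1.81872371e-04 -9.59613230e-01 -2.81322618e-01  7.13120140e-02]
 [ 9.99999928e-01 -8.08319861e-05 -3.70766188e-04  7.79832325e-04]
 [ 3.33052274e-04 -2.81322666e-01  9.59613176e-01 -1.42618300e-01]
 [ 0.00000000e+00  0.00000000e+00  0.00000000e+00  1.00000000e+00]] 280.86412921271227 [-0.05999286  0.          0.          0.          0.        ]
```

View pics/scene.png

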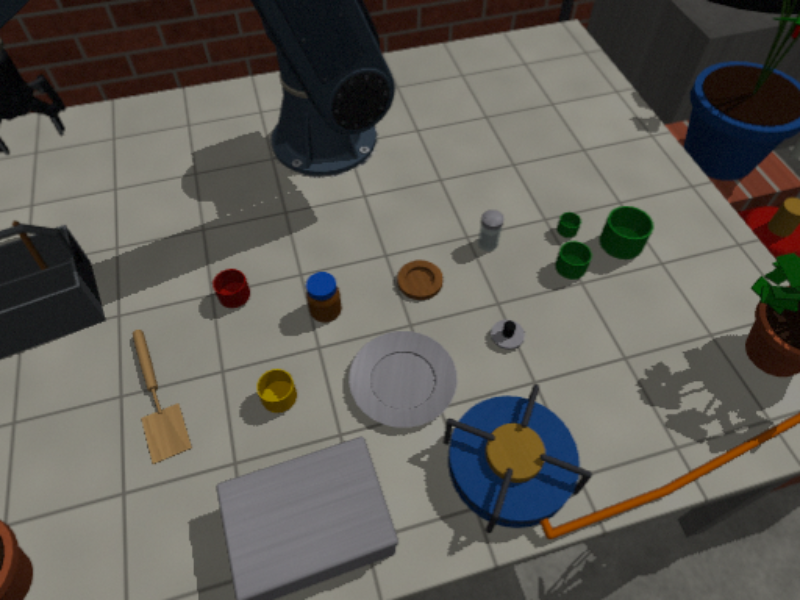

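View pics/side.png

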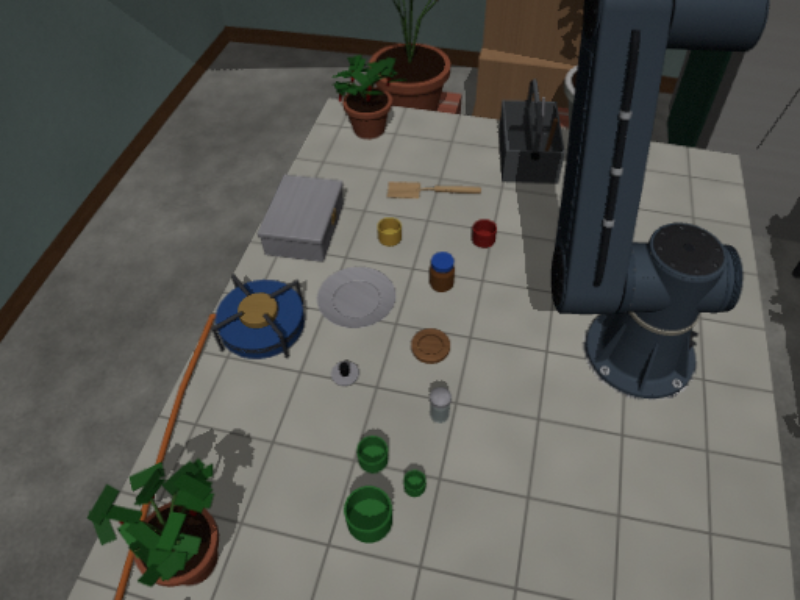

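Scene view at 800x600. Possible targets:
- **Green:** small (569,224), middle (574,260) and large (627,232). The middle one is meant.
- **Yellow:** pot at (277,390). The burner's gold cap (515,450) is not it.
- **Red:** pot at (232,288). The red thing off the bench (785,225) is not it.
- **Lid:** (508,333). The plate (403,380) and shaker cap (490,218) are also steel.
- **Base:** (421,280).

Side view: yellow (389,232), red (484,233), green (373,454), lid (345,371), base (431,345).

```bash
cat >> h.py <<'E'
HS={"yellow":[((20,120,60),(34,255,255))],"green":[((45,120,40),(75,255,255))],"red":[((0,150,50),(6,255,255)),((174,150,50),(180,255,255))],
 "base":[((8,90,60),(20,255,255))],"black":[((0,0,0),(180,255,45))],"blue":[((105,150,60),(125,255,255))]}
def blob(c,col,seed,minA=25):
    hsv=cv2.cvtColor(c["color"],cv2.COLOR_BGR2HSV)
    m=sum(cv2.inRange(hsv,np.array(a),np.array(b)) for a,b in HS[col]).astype(np.uint8)
    m=cv2.morphologyEx(m,cv2.MORPH_CLOSE,np.ones((3,3),np.uint8))
    cs=[k for k in cv2.findContours(m,cv2.RETR_EXTERNAL,cv2.CHAIN_APPROX_NONE)[0] if cv2.contourArea(k)>minA]
    def cen(k):
        M=cv2.moments(cv2.convexHull(k)); return np.array([M["m10"],M["m01"]])/M["m00"]
    k=min(cs,key=lambda k:np.linalg.norm(cen(k)-seed)); return cen(k),k
def tri(c1,u1,c2,u2):
    A=[];b=[]
    for c,u in((c1,u1),(c2,u2)):
        d=ray(c,[u])[0]; d/=np.linalg.norm(d); P=np.eye(3)-np.outer(d,d); A.append(P); b.append(P@c["o"])
    return np.linalg.lstsq(np.vstack(A),np.hstack(b),rcond=None)[0]
E
python3 - <<'E'
from h import *
a=snap("scene"); b=snap("side"); k=.64
for n,col,s,t,z in [("yellow","yellow",(277,390),(389,232),.026),("red","red",(232,288),(484,233),.026),("green","green",(574,260),(373,454),.026),
  ("greenS","green",(569,224),(414,482),.026),("greenL","green",(627,232),(369,513),.03),("base","base",(421,280),(431,345),.007),("knob","black",(509,329),(345,369),.028),("jarlid","blue",(321,285),(443,262),.08)]:
    u,ka=blob(a,col,np.array(s)*k,8);v,kb=blob(b,col,np.array(t)*k,8)
    P=tri(a,u,b,v); wa=cv2.boundingRect(ka)[2]*np.linalg.norm(P-a["o"])/a["fx"]
    print(n,u.round(1),v.round(1),P.round(3),onz(a,[u],z)[0].round(3),onz(b,[v],z)[0].round(3),"w",wa.round(3))
print("shaker cap",tri(a,np.array((491,218))*k,b,np.array((440,398))*k).round(3),"plate",onz(a,[np.array((403,380))*k],.01).round(3))
g=a["color"][110:180,330:430]; cv2.imwrite("pics/crop.png",cv2.resize(g,None,fx=6,fy=6,interpolation=2))
E
```

```text
yellow [176.7 249.5] [249. 148.] [ 0.641 -0.217  0.031] [ 0.638 -0.218  0.026] [ 0.642 -0.222  0.026] w 0.071
red [148.2 182.4] [309.7 149. ] [ 0.402 -0.261  0.035] [ 0.394 -0.262  0.026] [ 0.403 -0.27   0.026] w 0.074
green [367.3 165.5] [238.  290.1] [0.523 0.388 0.033] [0.519 0.393 0.026] [0.523 0.384 0.026] w 0.07
greenS [363.8 144.3] [265.  308.8] [0.429 0.424 0.019] [0.436 0.42  0.026] [0.428 0.425 0.026] w 0.047
greenL [402.  147.7] [235.4 328.4] [0.497 0.513 0.047] [0.486 0.527 0.03 ] [0.498 0.506 0.03 ] w 0.097
base [268.6 178. ] [275.3 221. ] [0.467 0.092 0.008] [0.466 0.092 0.007] [0.467 0.091 0.007] w 0.089
knob [325.2 210.3] [220. 236.] [0.635 0.207 0.028] [0.635 0.207 0.028] [0.635 0.207 0.028] w 0.026
jarlid [205.4 182.1] [282.6 167.4] [ 0.481 -0.101  0.079] [ 0.482 -0.101  0.08 ] [ 0.481 -0.1    0.08 ] w 0.054
shaker cap [0.412 0.256 0.072] plate [[ 0.673 -0.002  0.01 ]]
```

View pics/crop.png

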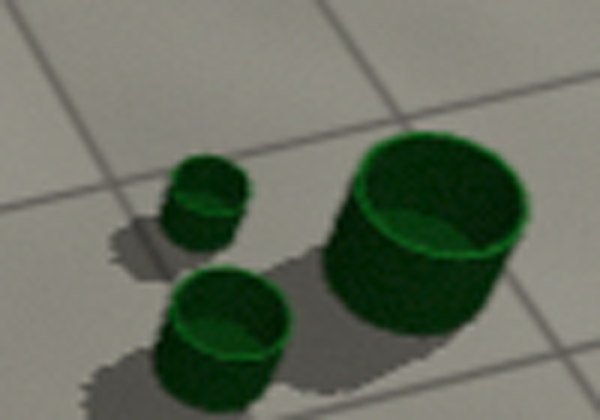

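The crop confirms it: the middle green pot is at crop (225,335), scene px (367,165), between the small (205,203) and the large (425,230). Next I set up the move helper and go to yellow.

```bash
cat >> h.py <<'E'
def go(*Ps):
    s=read_state(); Rt=R.from_quat(s["tool_rot"]).as_matrix()
    y=Rt[:,1]; print("pos",s["tool_pos"].round(4),"yaw_y",np.degrees(np.arctan2(y[1],y[0])).round(1),"z",Rt[:,2].round(3),"t",round(s["time"],1))
    for P in Ps: print(P,"->",(Rt.T@(np.array(P)-s["tool_pos"])).round(4))
E
python3 - <<'E'
from h import *
go((.45,-.40,.30),(.642,-.22,.17))
a=snap("scene");b=snap("side");print("toolbox",tri(a,(np.array((15,225))*.64),b,np.array((532,85))*.64).round(3),onz(a,[np.array((90,285))*.64],.1))
E
```

```text
pos [ 0.1577 -0.5269  0.2312] yaw_y -73.3 z [-0.  0. -1.] t 0.4
(0.45, -0.4, 0.3) -> [ 0.3164 -0.0377 -0.0688]
(0.642, -0.22, 0.17) -> [ 0.5519 -0.1551  0.0612]
toolbox [ 0.354 -0.553  0.267] [[ 0.38413964 -0.49204403  0.1       ]]
```

Request:
servo_tool(fingers=[100,100,100,100,100,100,100,100,100,100,100,100,100,100,100,100,100,100,100,100], travel=[[0,0,-0.04],[0,-0.02,-0.08],[0,-0.05,-0.12],[0.04,-0.08,-0.13],[0.08,-0.1,-0.13],[0.12,-0.12,-0.13],[0.16,-0.13,-0.13],[0.2,-0.14,-0.13],[0.24,-0.145,-0.12],[0.28,-0.15,-0.1],[0.32,-0.155,-0.09],[0.36,-0.155,-0.07],[0.4,-0.155,-0.05],[0.44,-0.155,-0.03],[0.48,-0.155,0],[0.515,-0.155,0.02],[0.552,-0.155,0.04],[0.552,-0.155,0.061],[0.552,-0.155,0.061],[0.552,-0.155,0.061]], twist=[[0,0,0],[0,0,0],[0,0,0],[0,0,-7],[0,0,-14],[0,0,-21],[0,0,-28],[0,0,-35],[0,0,-42],[0,0,-49],[0,0,-56],[0,0,-63],[0,0,-70],[0,0,-77],[0,0,-84],[0,0,-91],[0,0,-98],[0,0,-100],[0,0,-100],[0,0,-100]])

```text
time: 2.17
tool_pos: [0.6419, -0.2188, 0.1669]
tool_rot: [0.525, 0.851, -0.0, -0.003]
wrist_force: [-0.3, -0.7, 1.4]
finger_gap: 0.0854
finger_force: 0.0
```

```bash
cat >> h.py <<'E'
def rim(col,near,z=.052,fn=None):
    """wrist view: silhouette hull back-projected to the rim plane"""
    c=snap("wrist",fn); uv=proj(c,[near])[0]; u,k=blob(c,col,uv,200)
    return c,u,k
E
python3 - <<'E'
from h import *
go((.642,-.22,.17))
c,u,k=rim("yellow",(.642,-.22,.026),fn="pics/w1.png"); print(proj(c,[(.642,-.22,.026)]),u,cv2.contourArea(k),cv2.boundingRect(k),onz(c,[u],.03))
E
```

```text
pos [ 0.6419 -0.2188  0.1669] yaw_y 26.7 z [-0.005  0.002 -1.   ] t 2.2
(0.642, -0.22, 0.17) -> [-0.0011 -0.0004 -0.0031]
[[251.16397441 183.93664219]] [251.80413244 183.04655215] 3293.5 (220, 149, 65, 68) [[ 0.64171185 -0.21795953  0.03      ]]
```

View pics/w1.png

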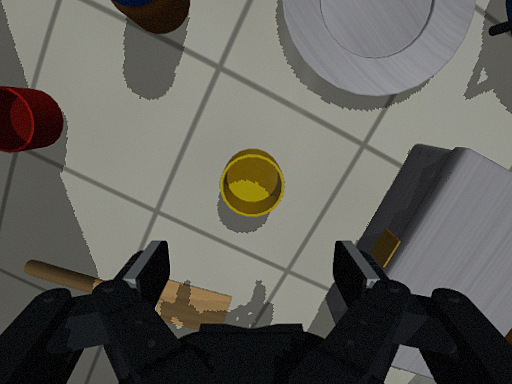

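Run:
```python
from h import *
c=snap("wrist"); p=onz(c,[(252,185)],.052)[0]; print(p, np.linalg.norm(np.diff(onz(c,[(220,185),(284.5,185)],.052),axis=0)))
go((p[0],p[1],.08),(p[0],p[1],.012))
```

```text
[ 0.64067078 -0.21641224  0.052     ] 0.061722955125383165
pos [ 0.6418 -0.2205  0.1711] yaw_y 26.6 z [ 0. -0. -1.] t 2.3
(np.float64(0.640670783618248), np.float64(-0.21641224434435563), 0.08) -> [0.0042 0.0008 0.0911]
(np.float64(0.640670783618248), np.float64(-0.21641224434435563), 0.012) -> [0.0043 0.0008 0.1591]
```

Request:
servo_tool(fingers=[100,100,100,100,100,100,100,100,30,30,30,30,30,30,30,30,30,30], travel=[[0.004,0.001,0.03],[0.004,0.001,0.06],[0.004,0.001,0.09],[0.004,0.001,0.11],[0.004,0.001,0.13],[0.004,0.001,0.15],[0.004,0.001,0.158],[0.004,0.001,0.158],[0.004,0.001,0.158],[0.004,0.001,0.158],[0.004,0.001,0.158],[0.004,0.001,0.158],[0.004,0.001,0.158],[0.004,0.001,0.158],[0.004,0.001,0.158],[0.004,0.001,0.158],[0.004,0.001,0.158],[0.004,0.001,0.158]], twist=[[0,0,0],[0,0,0],[0,0,0],[0,0,0],[0,0,0],[0,0,0],[0,0,0],[0,0,0],[0,0,0],[0,0,0],[0,0,0],[0,0,0],[0,0,0],[0,0,0],[0,0,0],[0,0,0],[0,0,0],[0,0,0]], grip_force=40)

```text
time: 3.77
tool_pos: [0.6422, -0.2168, 0.0149]
tool_rot: [0.525, 0.851, 0.0, 0.002]
wrist_force: [-1.7, -1.6, 6.0]
finger_gap: 0.0609
finger_force: 43.3
```

Run:
```python
from h import *
go((.641,-.2164,.14),(.467,.092,.14))
```

```text
pos [ 0.6422 -0.2168  0.0149] yaw_y 26.7 z [ 0.003 -0.002 -1.   ] t 3.8
(0.641, -0.2164, 0.14) -> [ 0.0006 -0.0007 -0.1251]
(0.467, 0.092, 0.14) -> [ 0.3543 -0.0178 -0.1261]
```

Request:
servo_tool(fingers=[30,30,30,30,30,30,30,30,30,30,30,30,30,30,30,30,30,30,30,30], travel=[[0,0,-0.03],[0,0,-0.06],[0,0,-0.09],[0,0,-0.12],[0.03,0,-0.128],[0.06,-0.003,-0.128],[0.09,-0.006,-0.128],[0.12,-0.007,-0.128],[0.15,-0.008,-0.128],[0.18,-0.009,-0.128],[0.21,-0.01,-0.128],[0.24,-0.012,-0.128],[0.27,-0.014,-0.128],[0.3,-0.016,-0.128],[0.325,-0.017,-0.128],[0.345,-0.018,-0.128],[0.354,-0.018,-0.12],[0.354,-0.018,-0.09],[0.354,-0.018,-0.07],[0.354,-0.018,-0.06]], twist=[[0,0,0],[0,0,0],[0,0,0],[0,0,0],[0,0,0],[0,0,0],[0,0,0],[0,0,0],[0,0,0],[0,0,0],[0,0,0],[0,0,0],[0,0,0],[0,0,0],[0,0,0],[0,0,0],[0,0,0],[0,0,0],[0,0,0],[0,0,0]])

```text
time: 5.43
tool_pos: [0.4657, 0.0919, 0.0707]
tool_rot: [0.525, 0.851, -0.0, -0.0]
wrist_force: [-0.4, -0.0, -0.3]
finger_gap: 0.061
finger_force: 44.1
```

Run:
```python
from h import *
c=snap("wrist","pics/w2.png"); go((.467,.0918,.05),(.467,.0918,.019)); print(read_state()["finger_gap"],read_state()["wrist_force"])
a=snap("scene")
b=snap("side");z=.5*.64
print("base seat px wrist",proj(c,[(.467,.092,.014)]))
i=np.hstack([cv2.resize(a["color"][130:230,210:330],(480,400)),cv2.resize(b["color"][170:250,235:331],(480,400))])[:, :]
cv2.imwrite("pics/chk1.png",cv2.resize(i,(800,333)))
```

```text
pos [0.4653 0.0918 0.07  ] yaw_y 26.7 z [-0.003 -0.    -1.   ] t 5.5
(0.467, 0.0918, 0.05) -> [-0.0007  0.0016  0.02  ]
(0.467, 0.0918, 0.019) -> [-0.0008  0.0016  0.051 ]
0.06120215986654008 [-1.67498562 -0.49910944 -2.23339807]
base seat px wrist [[252.97489655 210.31538786]]
```

View pics/chk1.png

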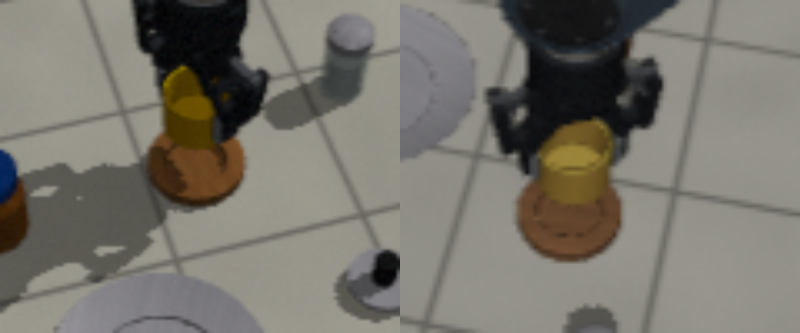

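The yellow pot is held upright above the base (base at (195,165) left, (568,215) right). Lowering now.

Request:
servo_tool(fingers=[30,30,30,30,30,30,30,30], travel=[[0,0.001,0.015],[0,0.001,0.025],[0,0.001,0.035],[0,0.001,0.042],[0,0.001,0.047],[0,0.001,0.05],[0,0.001,0.051],[0,0.001,0.051]], twist=[[0,0,0],[0,0,0],[0,0,0],[0,0,0],[0,0,0],[0,0,0],[0,0,0],[0,0,0]])

```text
time: 6.25
tool_pos: [0.4672, 0.0926, 0.0213]
tool_rot: [0.525, 0.851, -0.0, -0.0]
wrist_force: [-0.1, 0.1, -1.0]
finger_gap: 0.0611
finger_force: 44.1
```

Request:
servo_tool(fingers=[30,30,30,30], travel=[[0,0,0.001],[0,0,0.002],[0,0,0.003],[0,0,0.003]], twist=[[0,0,0],[0,0,0],[0,0,0],[0,0,0]])

```text
time: 6.58
tool_pos: [0.4675, 0.0927, 0.0206]
tool_rot: [0.525, 0.851, 0.0, 0.0]
wrist_force: [-13.0, -1.5, 39.7]
finger_gap: 0.061
finger_force: 47.5
```

Contact, seated. Release and rise.

Request:
servo_tool(fingers=[30,60,100,100,100,100,100,100,100,100,100,100,100,100,100], travel=[[0,0,-0.002],[0,0,-0.002],[0,0,-0.002],[0,0,-0.002],[0,0,-0.002],[0,0,-0.002],[0,0,-0.02],[0,0,-0.045],[0,0,-0.07],[0,0,-0.1],[0,0,-0.13],[0,0,-0.15],[0,0,-0.15],[0,0,-0.15],[0,0,-0.15]], twist=[[0,0,0],[0,0,0],[0,0,0],[0,0,0],[0,0,0],[0,0,0],[0,0,0],[0,0,0],[0,0,0],[0,0,0],[0,0,0],[0,0,0],[0,0,0],[0,0,0],[0,0,0]])

```text
time: 7.83
tool_pos: [0.4667, 0.0926, 0.1674]
tool_rot: [0.525, 0.851, -0.0, -0.0]
wrist_force: [0.2, -0.2, 0.2]
finger_gap: 0.0854
finger_force: 0.0
```

```bash
cat >> h.py <<'E'
def rimpos(col,near,zr):
    c,u,k=rim(col,near); x,y,w,h=cv2.boundingRect(k)
    q=(x+(w-1)/2,y+h-1-(w-1)/2)   # rim circle: nearest (lowest) edge and full width
    p=onz(c,[q],zr)[0]; e=onz(c,[(x-.5,q[1]),(x+w-.5,q[1])],zr)
    print(col,"px",q,"centre",p.round(4),"width",np.linalg.norm(e[1]-e[0]).round(4)); return c,p
E
python3 - <<'E'
from h import *
go((.522,.387,.17))
c,p=rimpos("yellow",(.467,.092,.05),.058); cv2.imwrite("pics/w3.png",c["color"])
E
```

```text
pos [0.4667 0.0926 0.1674] yaw_y 26.7 z [-0.001 -0.    -1.   ] t 7.8
(0.522, 0.387, 0.17) -> [ 0.2383  0.1816 -0.0027]
yellow px (252.0, 187.0) centre [0.4657 0.096  0.058 ] width 0.0623
```

View pics/w3.png

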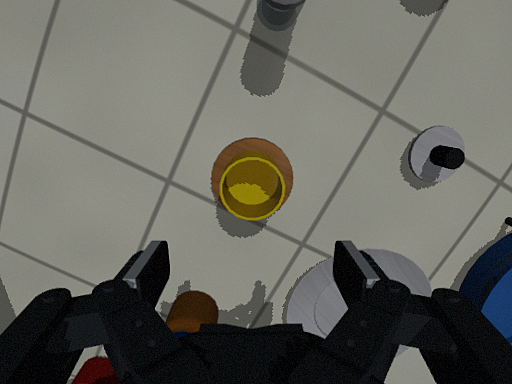

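Yellow is seated upright in the base, with its rim at (252,187) inside the disc (253,178). On to green.

Request:
servo_tool(fingers=[100,100,100,100,100,100,100,100,100,100,100,100,100], travel=[[0.024,0.018,-0.003],[0.048,0.036,-0.003],[0.072,0.054,-0.003],[0.096,0.073,-0.003],[0.12,0.091,-0.003],[0.144,0.11,-0.003],[0.168,0.128,-0.003],[0.192,0.146,-0.003],[0.215,0.164,-0.003],[0.238,0.182,-0.003],[0.238,0.182,-0.003],[0.238,0.182,-0.003],[0.238,0.182,-0.003]], twist=[[0,0,0],[0,0,0],[0,0,0],[0,0,0],[0,0,0],[0,0,0],[0,0,0],[0,0,0],[0,0,0],[0,0,0],[0,0,0],[0,0,0],[0,0,0]])

```text
time: 8.97
tool_pos: [0.5225, 0.3863, 0.1699]
tool_rot: [0.525, 0.851, -0.001, -0.0]
wrist_force: [0.5, 0.3, -0.3]
finger_gap: 0.0854
finger_force: 0.0
```

Run:
```python
from h import *
c,p=rimpos("green",(.522,.387,.04),.052); cv2.imwrite("pics/w4.png",c["color"])
go((p[0],p[1],.012)); print(c["fx"], read_state()["joints"].round(2))
```

```text
green px (252.0, 184.0) centre [0.5211 0.3902 0.052 ] width 0.0603
pos [0.5227 0.386  0.1703] yaw_y 26.6 z [-0.002 -0.001 -1.   ] t 9.0
(np.float64(0.5210979425236049), np.float64(0.39024304244981295), 0.012) -> [0.0046 0.0008 0.1583]
280.86412921271227 [ 0.56  0.59  1.43 -0.    1.12  0.1 ]
```

View pics/w4.png

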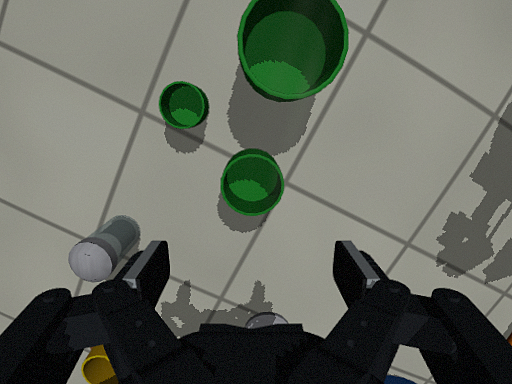

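Request:
servo_tool(fingers=[100,100,100,100,100,100,100,100,30,30,30,30,30,30,30,30,30], travel=[[0.003,0.001,0.03],[0.003,0.001,0.06],[0.003,0.001,0.09],[0.003,0.001,0.11],[0.003,0.001,0.13],[0.003,0.001,0.15],[0.003,0.001,0.157],[0.003,0.001,0.157],[0.003,0.001,0.157],[0.003,0.001,0.157],[0.003,0.001,0.157],[0.003,0.001,0.157],[0.003,0.001,0.157],[0.003,0.001,0.157],[0.003,0.001,0.157],[0.003,0.001,0.157],[0.003,0.001,0.157]], twist=[[0,0,0],[0,0,0],[0,0,0],[0,0,0],[0,0,0],[0,0,0],[0,0,0],[0,0,0],[0,0,0],[0,0,0],[0,0,0],[0,0,0],[0,0,0],[0,0,0],[0,0,0],[0,0,0],[0,0,0]])

```text
time: 10.43
tool_pos: [0.5234, 0.3905, 0.0161]
tool_rot: [0.525, 0.851, 0.001, 0.001]
wrist_force: [-0.7, -1.8, 7.3]
finger_gap: 0.0615
finger_force: 44.2
```

Run:
```python
from h import *
go((.4663,.094,.15))
```

```text
pos [0.5234 0.3905 0.0161] yaw_y 26.7 z [ 0.002  0.001 -1.   ] t 10.4
(0.4663, 0.094, 0.15) -> [-0.2393 -0.1837 -0.1343]
```

Request:
servo_tool(fingers=[30,30,30,30,30,30,30,30,30,30,30,30,30,30,30,30,30,30,30,30], travel=[[0,0,-0.03],[0,0,-0.06],[0,0,-0.09],[0,0,-0.12],[-0.02,-0.015,-0.145],[-0.045,-0.034,-0.145],[-0.069,-0.053,-0.145],[-0.093,-0.071,-0.145],[-0.117,-0.09,-0.145],[-0.141,-0.108,-0.145],[-0.165,-0.126,-0.145],[-0.189,-0.145,-0.145],[-0.213,-0.164,-0.145],[-0.23,-0.176,-0.145],[-0.239,-0.184,-0.14],[-0.239,-0.184,-0.12],[-0.239,-0.184,-0.1],[-0.239,-0.184,-0.085],[-0.239,-0.184,-0.085],[-0.239,-0.184,-0.085]], twist=[[0,0,0],[0,0,0],[0,0,0],[0,0,0],[0,0,0],[0,0,0],[0,0,0],[0,0,0],[0,0,0],[0,0,0],[0,0,0],[0,0,0],[0,0,0],[0,0,0],[0,0,0],[0,0,0],[0,0,0],[0,0,0],[0,0,0],[0,0,0]])

```text
time: 12.1
tool_pos: [0.4652, 0.0942, 0.0992]
tool_rot: [0.525, 0.851, -0.0, -0.0]
wrist_force: [-0.3, -0.2, -1.0]
finger_gap: 0.0615
finger_force: 44.4
```

Run:
```python
from h import *
go((.4663,.094,.066))
a=snap("scene");b=snap("side")
ua,_=blob(a,"green",proj(a,[(.466,.093,.11)])[0]);ub,_=blob(b,"green",proj(b,[(.466,.093,.11)])[0])
print("green tri",tri(a,ua,b,ub))
ua,_=blob(a,"yellow",proj(a,[(.466,.093,.03)])[0]);ub,_=blob(b,"yellow",proj(b,[(.466,.093,.03)])[0])
print("yellow tri",tri(a,ua,b,ub))
i=np.hstack([cv2.resize(a["color"][110:210,210:330],(480,400)),cv2.resize(b["color"][160:240,235:331],(480,400))])
cv2.imwrite("pics/chk2.png",cv2.resize(i,(800,333)))
```

```text
pos [0.4652 0.0942 0.0992] yaw_y 26.7 z [-0.001 -0.    -1.   ] t 12.1
(0.4663, 0.094, 0.066) -> [-0.0007  0.0009  0.0332]
green tri [0.46308871 0.0874623  0.10550354]
yellow tri [0.46746875 0.09235963 0.02627189]
```

View pics/chk2.png

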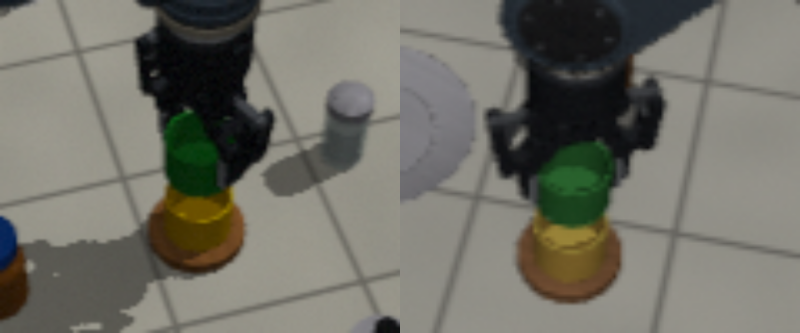

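Request:
servo_tool(fingers=[30,30,30,30,30,30,30,30,30,30], travel=[[-0.001,0.001,0.01],[-0.001,0.001,0.018],[-0.001,0.001,0.024],[-0.001,0.001,0.028],[-0.001,0.001,0.03],[-0.001,0.001,0.032],[-0.001,0.001,0.033],[-0.001,0.001,0.034],[-0.001,0.001,0.035],[-0.001,0.001,0.035]], twist=[[0,0,0],[0,0,0],[0,0,0],[0,0,0],[0,0,0],[0,0,0],[0,0,0],[0,0,0],[0,0,0],[0,0,0]])

```text
time: 13.03
tool_pos: [0.4669, 0.0935, 0.066]
tool_rot: [0.525, 0.851, 0.0, 0.0]
wrist_force: [-9.2, -2.2, 25.9]
finger_gap: 0.0615
finger_force: 46.8
```

Request:
servo_tool(fingers=[30,60,100,100,100,100,100,100,100,100,100,100,100,100,100], travel=[[0,0,-0.002],[0,0,-0.002],[0,0,-0.002],[0,0,-0.002],[0,0,-0.002],[0,0,-0.002],[0,0,-0.02],[0,0,-0.045],[0,0,-0.07],[0,0,-0.1],[0,0,-0.13],[0,0,-0.15],[0,0,-0.15],[0,0,-0.15],[0,0,-0.15]], twist=[[0,0,0],[0,0,0],[0,0,0],[0,0,0],[0,0,0],[0,0,0],[0,0,0],[0,0,0],[0,0,0],[0,0,0],[0,0,0],[0,0,0],[0,0,0],[0,0,0],[0,0,0]])

```text
time: 14.28
tool_pos: [0.4663, 0.0935, 0.2134]
tool_rot: [0.525, 0.851, -0.0, -0.0]
wrist_force: [0.4, 0.2, 0.1]
finger_gap: 0.0854
finger_force: 0.0
```

Run:
```python
from h import *
c,p=rimpos("green",(.467,.093,.09),.102); 
go((.404,-.265,.17)); a=snap("scene");b=snap("side")
for col,z in(("green",.08),("yellow",.035)):
    ua,ka=blob(a,col,proj(a,[(.467,.093,z)])[0]);ub,kb=blob(b,col,proj(b,[(.467,.093,z)])[0]); print(col,tri(a,ua,b,ub),cv2.boundingRect(ka),cv2.boundingRect(kb))
```

```text
green px (251.5, 189.5) centre [0.4662 0.094  0.102 ] width 0.0601
pos [0.4661 0.0935 0.2131] yaw_y 26.7 z [-0.002 -0.    -1.   ] t 14.3
(0.404, -0.265, 0.17) -> [-0.2925 -0.2163  0.0433]
green [0.46696609 0.09238159 0.08103788] (260, 151, 20, 26) (268, 199, 17, 21)
yellow [0.46653575 0.09269656 0.01519603] (259, 170, 21, 16) (267, 215, 18, 12)
```

Request:
servo_tool(fingers=[100,100,100,100,100,100,100,100,100,100,100,100,100,100,100], travel=[[-0.024,-0.018,0],[-0.049,-0.036,0],[-0.073,-0.054,0],[-0.097,-0.072,0],[-0.122,-0.09,0],[-0.146,-0.108,0],[-0.17,-0.126,0],[-0.195,-0.144,0],[-0.219,-0.162,0],[-0.243,-0.18,0.01],[-0.268,-0.198,0.03],[-0.292,-0.216,0.043],[-0.292,-0.216,0.043],[-0.292,-0.216,0.043],[-0.292,-0.216,0.043]], twist=[[0,0,0],[0,0,0],[0,0,0],[0,0,0],[0,0,0],[0,0,0],[0,0,0],[0,0,0],[0,0,0],[0,0,0],[0,0,0],[0,0,0],[0,0,0],[0,0,0],[0,0,0]])

```text
time: 15.68
tool_pos: [0.4046, -0.2639, 0.1709]
tool_rot: [0.525, 0.851, 0.0, -0.001]
wrist_force: [0.6, 0.8, -0.7]
finger_gap: 0.0858
finger_force: 0.0
```

Run:
```python
from h import *
c,p=rimpos("red",(.404,-.265,.04),.052); cv2.imwrite("pics/w5.png",c["color"])
go((p[0],p[1],.012)); print(read_state()["joints"].round(2))
```

```text
red px (250.0, 185.0) centre [ 0.4022 -0.2617  0.052 ] width 0.0607
pos [ 0.4049 -0.2637  0.1713] yaw_y 26.7 z [-0.  0. -1.] t 15.7
(np.float64(0.40218864379571706), np.float64(-0.26172900786323744), 0.012) -> [ 0.0029 -0.0015  0.1593]
[-0.67  0.31  1.88  0.    0.95 -1.14]
```

View pics/w5.png

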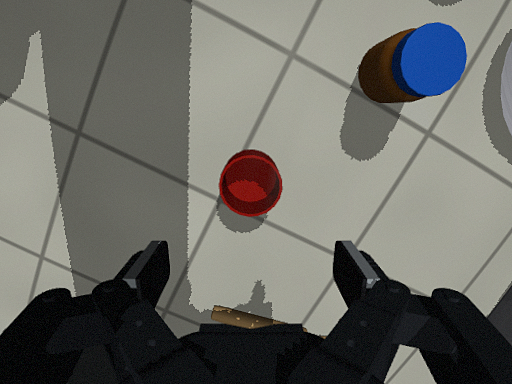

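Red pot at (250,185), clear of the jar (430,60).

Request:
servo_tool(fingers=[100,100,100,100,100,100,100,100,30,30,30,30,30,30,30,30,30], travel=[[0.002,-0.001,0.03],[0.002,-0.001,0.06],[0.002,-0.001,0.09],[0.002,-0.001,0.11],[0.002,-0.001,0.13],[0.002,-0.001,0.15],[0.002,-0.001,0.158],[0.002,-0.001,0.158],[0.002,-0.001,0.158],[0.002,-0.001,0.158],[0.002,-0.001,0.158],[0.002,-0.001,0.158],[0.002,-0.001,0.158],[0.002,-0.001,0.158],[0.002,-0.001,0.158],[0.002,-0.001,0.158],[0.002,-0.001,0.158]], twist=[[0,0,0],[0,0,0],[0,0,0],[0,0,0],[0,0,0],[0,0,0],[0,0,0],[0,0,0],[0,0,0],[0,0,0],[0,0,0],[0,0,0],[0,0,0],[0,0,0],[0,0,0],[0,0,0],[0,0,0]])

```text
time: 17.15
tool_pos: [0.4036, -0.2633, 0.0149]
tool_rot: [0.525, 0.851, -0.0, 0.001]
wrist_force: [-0.4, 2.7, 7.2]
finger_gap: 0.062
finger_force: 42.2
```

Run:
```python
from h import *
go((.467,.0927,.15))
```

```text
pos [ 0.4036 -0.2633  0.0149] yaw_y 26.7 z [ 0.002 -0.001 -1.   ] t 17.1
(0.467, 0.0927, 0.15) -> [ 0.2894  0.2166 -0.1354]
```

Request:
servo_tool(fingers=[30,30,30,30,30,30,30,30,30,30,30,30,30,30,30,30,30,30,30,30], travel=[[0,0,-0.03],[0,0,-0.065],[0,0,-0.1],[0,0,-0.13],[0.024,0.018,-0.16],[0.05,0.037,-0.175],[0.078,0.058,-0.175],[0.106,0.079,-0.175],[0.134,0.1,-0.175],[0.162,0.121,-0.175],[0.19,0.142,-0.175],[0.218,0.163,-0.175],[0.245,0.183,-0.175],[0.27,0.202,-0.175],[0.282,0.211,-0.175],[0.289,0.216,-0.175],[0.289,0.217,-0.16],[0.289,0.217,-0.14],[0.289,0.217,-0.132],[0.289,0.217,-0.132]], twist=[[0,0,0],[0,0,0],[0,0,0],[0,0,0],[0,0,0],[0,0,0],[0,0,0],[0,0,0],[0,0,0],[0,0,0],[0,0,0],[0,0,0],[0,0,0],[0,0,0],[0,0,0],[0,0,0],[0,0,0],[0,0,0],[0,0,0],[0,0,0]])

```text
time: 18.82
tool_pos: [0.4662, 0.0921, 0.1443]
tool_rot: [0.525, 0.851, -0.001, -0.001]
wrist_force: [-0.8, -0.4, 0.2]
finger_gap: 0.0617
finger_force: 44.4
```

Run:
```python
from h import *
go((.467,.0927,.109))
a=snap("scene");b=snap("side")
i=np.hstack([cv2.resize(a["color"][90:190,210:330],(480,400)),cv2.resize(b["color"][150:230,235:331],(480,400))])
cv2.imwrite("pics/chk3.png",cv2.resize(i,(800,333)))
```

```text
pos [0.4662 0.0921 0.1443] yaw_y 26.6 z [-0.003 -0.    -1.   ] t 18.8
(0.467, 0.0927, 0.109) -> [0.0001 0.0011 0.0353]
```

View pics/chk3.png

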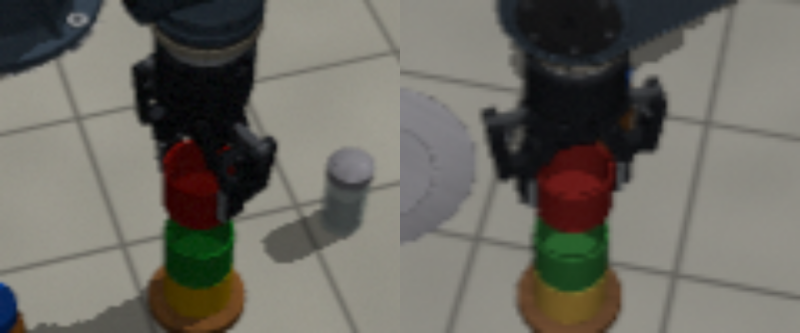

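Tower aligned: red (197,190) is over the seated green (198,245) and yellow. Lowering.

Request:
servo_tool(fingers=[30,30,30,30,30,30,30,30,30,30], travel=[[0,0.001,0.01],[0,0.001,0.018],[0,0.001,0.024],[0,0.001,0.029],[0,0.001,0.032],[0,0.001,0.034],[0,0.001,0.035],[0,0.001,0.036],[0,0.001,0.037],[0,0.001,0.037]], twist=[[0,0,0],[0,0,0],[0,0,0],[0,0,0],[0,0,0],[0,0,0],[0,0,0],[0,0,0],[0,0,0],[0,0,0]])

```text
time: 19.75
tool_pos: [0.4683, 0.0931, 0.1089]
tool_rot: [0.525, 0.851, 0.0, 0.0]
wrist_force: [-2.4, -0.0, 4.8]
finger_gap: 0.0618
finger_force: 44.9
```

Request:
servo_tool(fingers=[30,60,100,100,100,100,100,100,100,100,100,100,100,100,100], travel=[[0,0,0],[0,0,0],[0,0,0],[0,0,0],[0,0,0],[0,0,0],[0,0,-0.02],[0,0,-0.045],[0,0,-0.07],[0,0,-0.1],[0,0,-0.13],[0,0,-0.15],[0,0,-0.15],[0,0,-0.15],[0,0,-0.15]], twist=[[0,0,0],[0,0,0],[0,0,0],[0,0,0],[0,0,0],[0,0,0],[0,0,0],[0,0,0],[0,0,0],[0,0,0],[0,0,0],[0,0,0],[0,0,0],[0,0,0],[0,0,0]])

```text
time: 21.0
tool_pos: [0.4676, 0.093, 0.2574]
tool_rot: [0.525, 0.851, -0.0, -0.0]
wrist_force: [0.6, -0.4, -0.7]
finger_gap: 0.0856
finger_force: 0.0
```

Run:
```python
from h import *
c,p=rimpos("red",(.467,.093,.14),.146)
a=snap("scene");b=snap("side")
for col,z in(("red",.125),("green",.08)):
    ua,ka=blob(a,col,proj(a,[(.467,.093,z)])[0]);ub,kb=blob(b,col,proj(b,[(.467,.093,z)])[0]); print(col,tri(a,ua,b,ub))
go((.635,.207,.17))
```

```text
red px (251.5, 188.5) centre [0.4671 0.0945 0.146 ] width 0.0601
red [0.46691162 0.09601216 0.13025155]
green [0.46896251 0.09555084 0.05166157]
pos [0.4676 0.093  0.2572] yaw_y 26.7 z [-0.002 -0.    -1.   ] t 21.1
(0.635, 0.207, 0.17) -> [0.0267 0.2009 0.0868]
```

Request:
servo_tool(fingers=[100,100,100,100,100,100,100,100,100,100,100,100], travel=[[0.004,0.03,0],[0.008,0.06,0],[0.012,0.09,0],[0.016,0.12,0],[0.02,0.15,0.015],[0.024,0.18,0.035],[0.027,0.201,0.06],[0.027,0.201,0.08],[0.027,0.201,0.087],[0.027,0.201,0.087],[0.027,0.201,0.087],[0.027,0.201,0.087]], twist=[[0,0,0],[0,0,0],[0,0,0],[0,0,0],[0,0,0],[0,0,0],[0,0,0],[0,0,0],[0,0,0],[0,0,0],[0,0,0],[0,0,0]])

```text
time: 22.15
tool_pos: [0.6359, 0.2072, 0.173]
tool_rot: [0.525, 0.851, 0.001, 0.001]
wrist_force: [-0.6, -0.5, 0.1]
finger_gap: 0.0853
finger_force: 0.0
```

Run:
```python
from h import *
c=snap("wrist","pics/w6.png"); uv=proj(c,[(.635,.207,.028)])[0]; u,k=blob(c,"black",uv,60); x,y,w,h=cv2.boundingRect(k)
print(uv,u,(x,y,w,h),onz(c,[u],.028)); go((.635,.207,.020))
```

```text
[249.93406039 181.20792959] [250.25771404 180.16166884] (240, 168, 21, 25) [[0.63479734 0.20816624 0.028     ]]
pos [0.636  0.2073 0.1731] yaw_y 26.6 z [ 0.002  0.001 -1.   ] t 22.2
(0.635, 0.207, 0.02) -> [ 0.0003 -0.0014  0.1531]
```

View pics/w6.png

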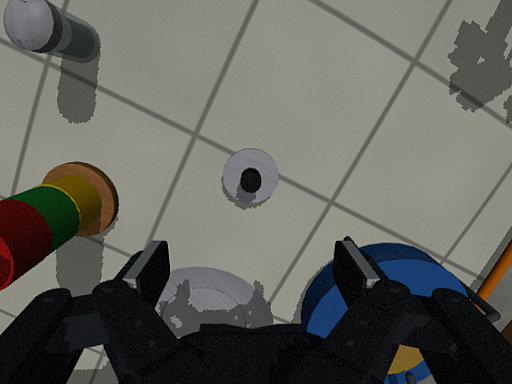

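Knob at (250,180), tower stands straight. Descending.

Request:
servo_tool(fingers=[100,100,80,80,80,80,80,80,80,10,10,10,10,10,10,10,10,10,10], travel=[[0.001,-0.001,0.03],[0.001,-0.001,0.06],[0.001,-0.001,0.09],[0.001,-0.001,0.11],[0.001,-0.001,0.13],[0.001,-0.001,0.145],[0.001,-0.001,0.152],[0.001,-0.001,0.152],[0.001,-0.001,0.152],[0.001,-0.001,0.152],[0.001,-0.001,0.152],[0.001,-0.001,0.152],[0.001,-0.001,0.152],[0.001,-0.001,0.152],[0.001,-0.001,0.152],[0.001,-0.001,0.152],[0.001,-0.001,0.152],[0.001,-0.001,0.152],[0.001,-0.001,0.152]], twist=[[0,0,0],[0,0,0],[0,0,0],[0,0,0],[0,0,0],[0,0,0],[0,0,0],[0,0,0],[0,0,0],[0,0,0],[0,0,0],[0,0,0],[0,0,0],[0,0,0],[0,0,0],[0,0,0],[0,0,0],[0,0,0],[0,0,0]])

```text
time: 23.78
tool_pos: [0.6346, 0.2079, 0.0202]
tool_rot: [0.525, 0.851, 0.0, 0.0]
wrist_force: [-2.3, -0.4, 5.6]
finger_gap: 0.0203
finger_force: 39.0
```

Run:
```python
from h import *
go((.467,.0938,.20))
```

```text
pos [0.6346 0.2079 0.0202] yaw_y 26.7 z [ 0.001  0.    -1.   ] t 23.8
(0.467, 0.0938, 0.2) -> [-0.0268 -0.2008 -0.18  ]
```

Request:
servo_tool(fingers=[10,10,10,10,10,10,10,10,10,10,10,10,10,10,10,10,10,10,10], travel=[[0,0,-0.03],[0,0,-0.06],[0,0,-0.09],[0,0,-0.12],[0,0,-0.15],[0,0,-0.18],[0,0,-0.2],[-0.004,-0.025,-0.2],[-0.007,-0.05,-0.2],[-0.01,-0.075,-0.2],[-0.014,-0.1,-0.2],[-0.017,-0.125,-0.2],[-0.02,-0.15,-0.2],[-0.024,-0.175,-0.2],[-0.026,-0.19,-0.2],[-0.027,-0.201,-0.2],[-0.027,-0.201,-0.185],[-0.027,-0.201,-0.175],[-0.027,-0.201,-0.175]], twist=[[0,0,0],[0,0,0],[0,0,0],[0,0,0],[0,0,0],[0,0,0],[0,0,0],[0,0,0],[0,0,0],[0,0,0],[0,0,0],[0,0,0],[0,0,0],[0,0,0],[0,0,0],[0,0,0],[0,0,0],[0,0,0],[0,0,0]])

```text
time: 25.37
tool_pos: [0.466, 0.0935, 0.1925]
tool_rot: [0.525, 0.851, -0.001, -0.001]
wrist_force: [-0.5, 0.0, -0.5]
finger_gap: 0.021
finger_force: 39.7
```

Run:
```python
from h import *
go((.467,.0938,.158))
a=snap("scene");b=snap("side")
i=np.hstack([cv2.resize(a["color"][70:190,210:330],(480,480)),cv2.resize(b["color"][130:226,235:331],(480,480))])
cv2.imwrite("pics/chk4.png",cv2.resize(i,(800,400)))
```

```text
pos [0.466  0.0935 0.1925] yaw_y 26.7 z [-0.003 -0.    -1.   ] t 25.4
(0.467, 0.0938, 0.158) -> [-0.0002  0.0011  0.0345]
```

View pics/chk4.png

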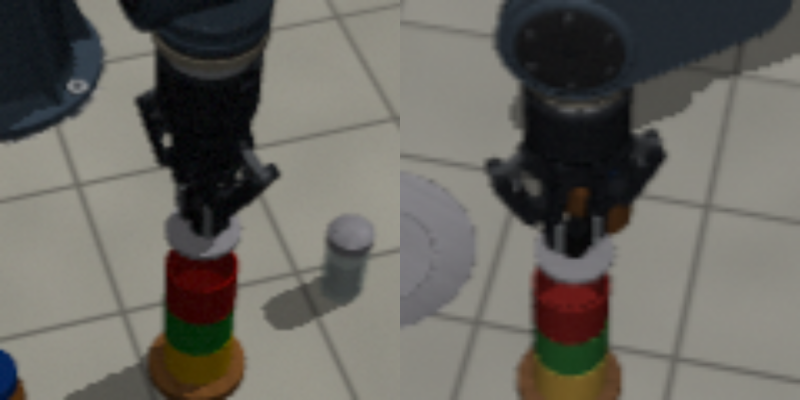

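The lid hangs level above the red pot ((203,235) over (202,280)). Lowering it.

Request:
servo_tool(fingers=[10,10,10,10,10,10,10,10,10,10], travel=[[0,0.001,0.01],[0,0.001,0.018],[0,0.001,0.024],[0,0.001,0.028],[0,0.001,0.031],[0,0.001,0.033],[0,0.001,0.034],[0,0.001,0.035],[0,0.001,0.036],[0,0.001,0.036]], twist=[[0,0,0],[0,0,0],[0,0,0],[0,0,0],[0,0,0],[0,0,0],[0,0,0],[0,0,0],[0,0,0],[0,0,0]])

```text
time: 26.3
tool_pos: [0.4676, 0.094, 0.1583]
tool_rot: [0.525, 0.851, 0.0, 0.0]
wrist_force: [-0.1, 0.7, -1.4]
finger_gap: 0.021
finger_force: 39.7
```

Request:
servo_tool(fingers=[10,10,10], travel=[[0,0,0.001],[0,0,0.0015],[0,0,0.0015]], twist=[[0,0,0],[0,0,0],[0,0,0]])

```text
time: 26.55
tool_pos: [0.4682, 0.094, 0.158]
tool_rot: [0.525, 0.851, 0.0, 0.001]
wrist_force: [-3.5, -0.4, 11.8]
finger_gap: 0.0202
finger_force: 41.1
```

Request:
servo_tool(fingers=[20,40,60,60,60,60,60,60,60,60,60,60,60,60,60,60], travel=[[0,0,-0.001],[0,0,-0.001],[0,0,-0.001],[0,0,-0.001],[0,0,-0.001],[0,0,-0.001],[0,0,-0.01],[0,0,-0.03],[0,0,-0.05],[0,0,-0.08],[0,0,-0.11],[0,0,-0.14],[0,-0.02,-0.14],[0,-0.05,-0.14],[0,-0.08,-0.14],[0,-0.08,-0.14]], twist=[[0,0,0],[0,0,0],[0,0,0],[0,0,0],[0,0,0],[0,0,0],[0,0,0],[0,0,0],[0,0,0],[0,0,0],[0,0,0],[0,0,0],[0,0,0],[0,0,0],[0,0,0],[0,0,0]])

```text
time: 27.88
tool_pos: [0.3927, 0.0569, 0.2974]
tool_rot: [0.525, 0.851, -0.0, -0.0]
wrist_force: [0.0, 0.5, -0.1]
finger_gap: 0.0512
finger_force: 0.0
```

Run:
```python
from h import *
a=snap("scene");b=snap("side");w=snap("wrist")
i=np.hstack([cv2.resize(a["color"][80:240,120:400],(560,320)),cv2.resize(b["color"][110:230,225:345],(320,320))])
cv2.imwrite("pics/chk5.png",cv2.resize(i,(800,291)))
```

```text
(no output)
```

View pics/chk5.png

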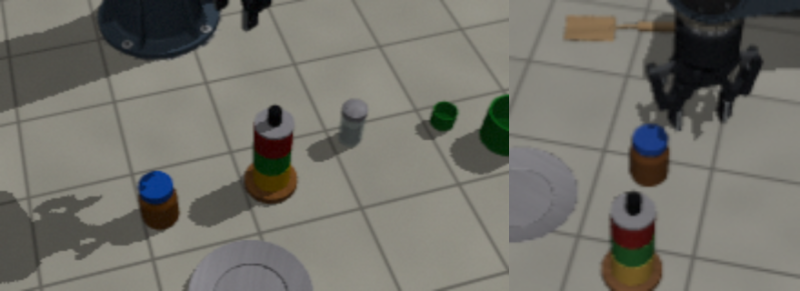

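The tower stands complete and straight ((272,155) left, (632,240) right). The bystanders in view are undisturbed and the gripper is clear.

```bash
python3 -c "
from workcell import job_done; print(job_done())"
```

```text
the job is handed in; nothing more can be done
None
```

The tower is back together on its base (yellow, green, red, then the lid), and the job was handed in at about 28 s; the last pictures show it upright and looking fully seated, with the gripper clear and the bystanders not disturbed.

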